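# Snap the lid onto the pail of crown caps

### The arm

A 7-joint arm with a two-finger parallel gripper is mounted at the origin on the work surface. World frame = base frame: x ahead of the robot, y to its left, z up, the work surface at z = 0. Lengths are in mm, angles in rad, forces in N, time in s.
With the tool pointing down it reaches from about 400 to 925 mm from the base axis. Payload 4.1 kg.
Tool frame: the origin (TCP) lies between the finger pads; the fingertips stand 17 mm ahead of it and the grasp point (between the pads) lies 2 mm behind it; z points along the fingers, x is the direction in which the jaws open and shut, and the axes are right-handed (so a half turn about z gives the same grasp; the last joint's range is limited). The gripper opens to 85 mm and grips with 20 to 120 N. Pads are 22 mm wide; open, the fingers measure 114 mm over their backs; the gripper's body (76 mm by 85 mm) begins 54 mm behind the grasp point. The pads swing forward as they close: fully open they stand 13 mm farther back than shut.
Start: joints at [-1.359, 0.398, 0.045, 1.537, -0.019, 1.207, -0.051], TCP at [198.761, 618.898, 248.347] pointing down, gripper open.
Joint ranges: [-2.82, 2.82], [-0.49, 2.23], [-1.37, 1.46], [0, 2.46], [-1.36, 4.5], [0.23, 2], [-2.94, 2.94]. Speed limits (rad/s): [2.57, 2.57, 3.14, 3.14, 3.14, 3.14, 3.14].

### API

Orientations are given as a rotation vector (axis times angle).
In Python, from rig import observe, capture, camera_info, hand_in gives the robot as it stands.
- The arm moves only by the tool servo_tool, never from a script. Its argument "targets" is a list of rows, each an object with "translation": the shift along the tool's x, y, z in m, a list of three; "spin": the turn about the tool's z in degrees; "grip": the finger opening in m, from 0 to 0.0854. In form: [{"translation": [dx, dy, dz], "spin": spin, "grip": grip}, ...]. A call has 1 to 8 rows; each row shifts and turns the commanded pose from where the row before left it, along the tool's axes as they then stand; what a row does not reach is not made up. A row lasts 1/12 s, in which the tool goes at most 41.7 mm and 7.16 degrees, less where a joint would pass 70% of its speed; a pose out of reach is approached as far as the arm can. A call is refused whole if a number of a shift passes 0.0417 or a number of a turn 7.16, either way. A call with a gripper value outside its range is refused whole. The fingers move at their own pace and stop on an object; "newtons" is the grip in N (left out, the last holds). Time passes only in rows, so rows that do not move let the fingers close. It gives the time, the measured TCP pose, the force and the opening at its end, in the units of the state.
- observe(): the state, without advancing time (a new reading comes with each control period).
- capture(name): name is "side" or "top"; returns the picture (384x512x3 uint8, red, green, blue); there is no depth.
- camera_info(name): a dict with "fovy" (degrees; the focal length in pixels is half the picture's height over the tangent of half this angle, whatever the lens; pixels are square), "cx", "cy" (the principal point, pixels), "origin" and "attitude" of the camera in the world. Camera axes: x right, y down, z forward; pixel columns grow to the right and rows downward; lengths in mm; the calibration is good to about 2 mm. A picture is of the moment at which its call begins. camera_info takes no time and is no camera call.
- hand_in(): hands the job in, once; it reports no verdict.
The state is a dict: "time_s": time; "qpos": joint angles; "joint_vel": joint speeds; "joint_torque": joint torques, N m; "tcp_pos": TCP position; "eef_rot": TCP orientation; "force": force on the tool from outside, world axes, zero at the start; "wrist_torque": the same for the moment, N m; "grip_width": finger opening in mm.
Only numpy, scipy, OpenCV 4.12 (cv2) and the standard library are available. Lean on these libraries where they do the work, as an engineer would, in place of code of your own. Each camera call takes 0.05 s, during which the arm holds its last target.

### The job

Close the open white pail of crown caps with the larger of the two loose lids: set the lid on the mouth and press its rim down all the way round until it has clicked everywhere and sits fully home and level. Do not tip the pail over, and leave the glasses, bottles, jar and small lid where they are.

Things in the scene. Friction and masses are not known exactly. Their poses are not given: they have to be found in the camera images.
- pail: Open white pail, upright, loose, 0.75 kg, steel crown caps inside, thin wire handle hanging round its side. Origin: centre of underside, z up. 119 mm tall, wall 120 mm across, flange (shoulder) 139 mm across with its top 105.4 mm up. On it stands the neck, 124 mm across, with a springy snap bead all round: lip 132 mm across, 110 mm up. Slides if shoved sideways.
- pail_mouth (a point): Centre of the mouth, on the pail's axis at its top edge, 119.2 mm above the pail's origin. The lid set on but not snapped: its underside is about 113 mm above the pail's underside, rim top 135 mm. Lid fully home: its skirt stands on the shoulder, underside 105.4 mm, rim top 127.9 mm above the pail's underside.
- lid: The lid that fits: white plastic, round, 139 mm across, 22.5 mm tall, 60 g, lying right way up. Origin: centre of underside, z up. Its stiff rim is a raised ring 12 mm wide (radius 57.5 to 69.5 mm), flat on top; the thin panel inside lies 10 mm below the rim top, so the rim can be pinched from above, one finger inside, one outside. Set on the neck within 3 mm of centre it centres itself.
- lid_top (a point): Centre of the lid at rim-top height, 22.5 mm above its origin. Pressed straight down on the rim, 63 mm from here, it resists with 6 to 25 N, gives way with a click (force drops), then stops hard. The first press snaps one side and may raise the other by up to 25 mm; press that down in turn, then any side still high. The thin panel in the middle only gives; pressing it closes nothing.
- small_lid: A smaller lid of the same make and plastic, 104 mm in diameter and 22.5 mm tall, for another pail; it does not fit. Origin: centre of its underside. Leave it.
- tumbler_a: Empty glass tumbler, 70 mm in diameter, 92 mm tall. Origin: centre of its underside. Leave it.
- tumbler_b: Another such tumbler, 70 mm in diameter, 92 mm tall. Origin: centre of its underside. Leave it.
- bottle_a: Clear glass bottle with a paper label, 72 mm in diameter, 285 mm tall. Origin: centre of its underside. Leave it.
- bottle_b: Clear glass bottle, 74 mm in diameter, 275 mm tall. Origin: centre of its underside. Leave it.
- jar: Closed amber glass jar, 68 mm in diameter, 85 mm tall. Origin: centre of its underside. Leave it.

How it is judged (in metres and radians):
At the end, for the whole second after the job is handed in: The larger lid is snapped home all round on the pail: its underside within 1.5 mm of its home height on the pail's shoulder, parallel to the pail within 0.022 rad, right way up and centred within 4 mm; the pail stands upright (0.05 rad) on the bench and both are at rest (z of lid in the frame of pail between 0.103 and 0.1069 m and angle between the z axis of lid and the z axis of pail, either way round below 0.022 rad and angle between lid's own z axis and vertical below 0.1 rad and horizontal distance between lid and pail below 0.004 m and angle between pail's own z axis and vertical below 0.05 rad and height (world z) of pail below 0.01 m and linear speed of each of lid, pail below 0.02 m/s); the robot touches nothing.
It fails at once if the pail is tipped by more than 0.35 rad (angle between pail's own z axis and vertical above 0.35 rad).
It fails at once if a tumbler, bottle, the jar or the small lid is moved by more than 30 mm (distance of any of tumbler_a, tumbler_b, bottle_a, bottle_b, jar, small_lid from where it was at the start of the episode above 0.03 m).
It also fails if it takes over 58 s, if anything falls off the work surface, if the arm or the gripper's body presses on something with over 40 N, if the wrist force passes 120 N, or if a joint passes its speed limit or range.

## Working session

There is one attempt and no reset: what is moved stays moved. The work goes in short steps, Python scripts to look and compute and a tool call to move; the robot and the scene stay as the last step left them, time stands still between calls to the robot, and variables do not carry over. Pictures are saved under pics/ and viewed, and the job is handed in when it is done.

Besides the shell and the picture viewer there is one more tool, called in YAML: its name, and indented under it one key for each argument. servo_tool: Moves the arm, as the interface text tells. Its arguments: {"type":"object","properties":{"targets":{"type":"array"},"newtons":{"type":"number"}},"required":["targets"]}

```bash
mkdir -p pics; python3 - <<'E'
from rig import *
import cv2
for n in("side","top"):
    im=capture(n); cv2.imwrite(f"pics/{n}0.png",cv2.cvtColor(im,cv2.COLOR_RGB2BGR)); print(n,camera_info(n))
print(observe())
E
```

```text
side {'fovy': 46.45725874595123, 'cx': 257.6663778066688, 'cy': 197.11856800188139, 'origin': array([ 496.66103706, -944.91201725, 1037.0311094 ]), 'attitude': array([-2.35459522,  0.1327016 , -0.02939678])}
top {'fovy': 43.62381692398226, 'cx': 255.9752471370652, 'cy': 190.1459122086147, 'origin': array([ 3.67236618e+02, -1.04170922e-01,  1.49556435e+03]), 'attitude': array([-2.12480441,  2.14347397, -0.19152363])}
{'time_s': 0.1, 'qpos': array([-1.35900212,  0.39912407,  0.04504445,  1.53775131, -0.01873114,
        1.20689313, -0.05071163]), 'joint_vel': array([ 0.00020868, -0.00141848, -0.00159847, -0.00656702,  0.00078403,
       -0.00194755, -0.00049261]), 'joint_torque': array([ 3.02158202e-03, -4.76262295e+01,  1.36985980e+00, -2.54950190e+01,
        1.19453689e-02,  5.18344226e-03, -2.31290613e-07]), 'tcp_pos': array([198.58558328, 618.35800571, 247.36477001]), 'eef_rot': array([ 2.53751858e+00,  1.85030534e+00, -2.13324558e-03]), 'force': array([ 1.19510167,  0.54495874, -0.02492595]), 'wrist_torque': array([ 0.00474238,  0.00965204, -0.01254118]), 'grip_width': 85.65861503414132}
```

View pics/side0.png

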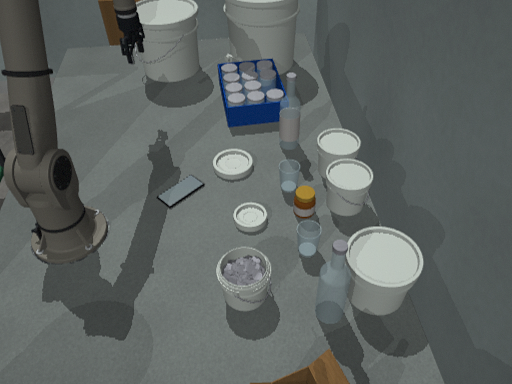

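View pics/top0.png

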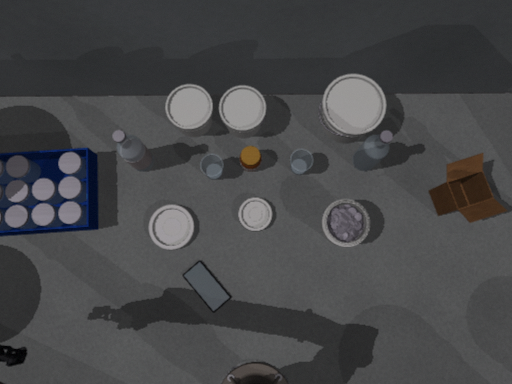

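The side view shows the open pail with its mouth near (245,268), the large lid near (233,164) and the small lid near (250,217). In the top view the lid is near (172,227) and the pail near (346,223). Next I'll zoom in and measure.

```bash
cat > h.py <<'E'
import numpy as np, cv2
from rig import *
from scipy.spatial.transform import Rotation as R
def cam(n):
    c=camera_info(n); H=384; f=H/2/np.tan(np.radians(c['fovy'])/2)
    return f,c['cx'],c['cy'],np.array(c['origin']),R.from_rotvec(c['attitude']).as_matrix()
def toplane(n,uv,z):
    f,cx,cy,o,A=cam(n); uv=np.atleast_2d(uv).astype(float)
    d=np.c_[(uv[:,0]-cx)/f,(uv[:,1]-cy)/f,np.ones(len(uv))]@A.T
    return o+d*((z-o[2])/d[:,2])[:,None]
def proj(n,P):
    f,cx,cy,o,A=cam(n); p=(np.atleast_2d(P)-o)@A
    return np.c_[cx+f*p[:,0]/p[:,2],cy+f*p[:,1]/p[:,2]]
def circ(c,r,n=90):
    t=np.linspace(0,2*np.pi,n); return np.c_[c[0]+r*np.cos(t),c[1]+r*np.sin(t),np.full(n,c[2])]
def rd(n): return cv2.imread(n)
def overlay(n,im,circles,box,s,out):
    im=cv2.resize(im[box[1]:box[3],box[0]:box[2]],None,fx=s,fy=s,interpolation=cv2.INTER_CUBIC)
    for c,r,col in circles:
        p=(proj(n,circ(c,r))-[box[0]-.5,box[1]-.5])*s
        cv2.polylines(im,[np.round(p).astype(int)],True,col,1)
    cv2.imwrite(out,im)
E
python3 - <<'E'
from h import *
print("lid",toplane("top",[172,227],22)," side",toplane("side",[233,162],22))
print("pail",toplane("top",[346,222],115)," side",toplane("side",[244,268],115))
print("small",toplane("top",[255.5,214],22),"tumb",toplane("top",[301,156],92),toplane("top",[212,161],92))
L=toplane("top",[172,227],22)[0];P=toplane("top",[346,222],119)[0]
for n,bx in(("top",((130,185,215,270),(300,180,395,265))),("side",((195,130,275,200),(200,230,290,320)))):
    im=rd(f"pics/{n}0.png")
    overlay(n,im,[(L,69.5,(0,0,255)),(L,57.5,(0,255,0))],bx[0],7 if n=="side" else 7,f"pics/{n}_lid.png")
    overlay(n,im,[((P[0],P[1],119),62,(0,0,255)),((P[0],P[1],105),69.5,(0,255,0))],bx[1],6,f"pics/{n}_pail.png")
    a=cv2.resize(cv2.imread(f"pics/{n}_lid.png"),(399,400));b=cv2.resize(cv2.imread(f"pics/{n}_pail.png"),(399,400))
    cv2.imwrite(f"pics/{n}_both.png",np.hstack([a,b]))
s=observe();print(R.from_rotvec(s['eef_rot']).as_matrix())
E
```

```text
lid [[511.1822808 248.3060187  22.       ]]  side [[516.85704532 244.46475926  22.        ]]
pail [[ 512.21077298 -269.56178397  115.        ]]  side [[ 515.51834182 -275.79755372  115.        ]]
small [[549.20116048  -8.70276651  22.        ]] tumb [[ 714.99992786 -146.78314248   92.        ]] [[701.67562915 120.75106505  92.        ]]
[[ 3.05736577e-01  9.52116037e-01 -4.44065849e-04]
 [ 9.52114530e-01 -3.05736884e-01 -1.69683482e-03]
 [-1.75135095e-03  9.59829225e-05 -9.99998462e-01]]
```

View pics/top_both.png

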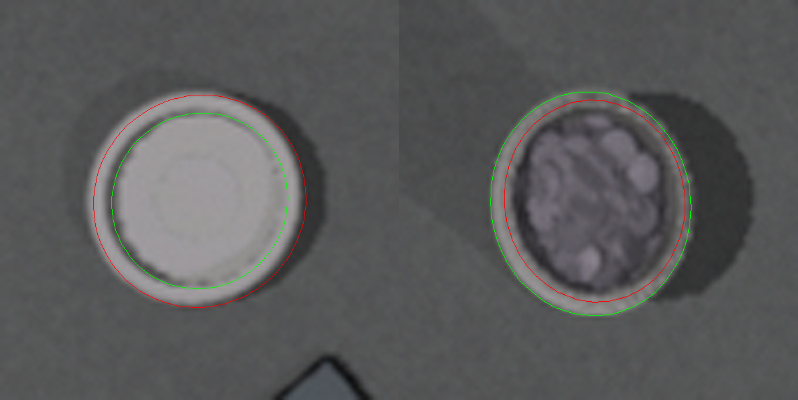

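View pics/side_both.png

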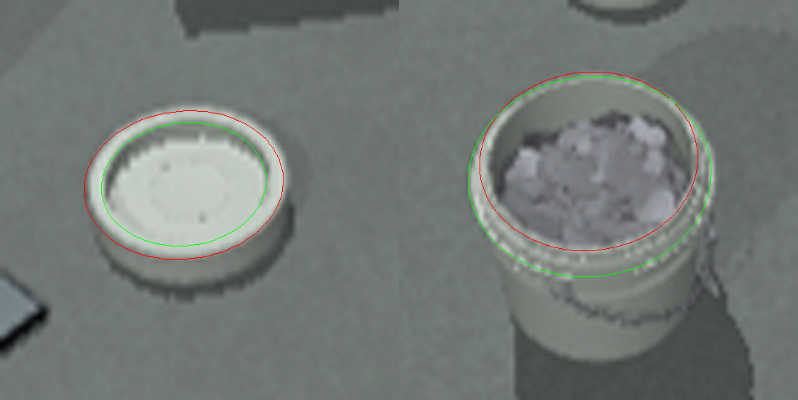

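```bash
cat > fit.py <<'E'
from h import *
from scipy.optimize import minimize
def sil(n,c,circles,bx,S=8):
    pts=np.vstack([proj(n,circ((c[0],c[1],z),r)) for r,z in circles])
    h=cv2.convexHull(pts.astype(np.float32))[:,0]
    m=np.zeros(((bx[3]-bx[1])*S,(bx[2]-bx[0])*S),np.uint8)
    p=(h-[bx[0]-.5,bx[1]-.5])*S-.5
    cv2.fillPoly(m,[np.round(p*16).astype(np.int32)],255,shift=4)
    return cv2.resize(m,None,fx=1/S,fy=1/S,interpolation=cv2.INTER_AREA)/255.
def fit(n,im,c0,circles,bx,lo,hi,sel=None):
    g=im[bx[1]:bx[3],bx[0]:bx[2]].astype(float).mean(2)
    a=np.clip((g-lo)/(hi-lo),0,1)
    w=np.ones_like(a) if sel is None else sel(a,bx)
    def cost(c):
        s=sil(n,c,circles,bx); k=w*(sil(n,c0,[(r+12,z) for r,z in circles],bx)>0)*(sil(n,c0,[(max(r-10,1),z) for r,z in circles],bx)<1)
        return ((s-a)**2*k).sum()
    r=minimize(cost,c0[:2],method='Nelder-Mead',options=dict(xatol=.05,fatol=1e-3,initial_simplex=[c0[:2],np.add(c0[:2],[6,0]),np.add(c0[:2],[0,6])]))
    return r.x,r.fun
E
python3 - <<'E'
from fit import *
t=rd("pics/top0.png").mean(2);s=rd("pics/side0.png").mean(2)
print(t[227,135:212].astype(int)); print(t[190:262,172].astype(int)); print(t[223,310:385].astype(int))
print(s[165,200:270].astype(int))
T=rd("pics/top0.png");S=rd("pics/side0.png")
LC=[(69.5,2),(69.5,22.5)]
print(fit("top",T,(511,248),LC,(130,185,215,270),70,160)); print(fit("side",S,(515,246),LC,(195,130,275,200),110,190))
SC=[(52,2),(52,22.5)]
print("small",fit("top",T,(549,-8),SC,(225,185,290,245),70,160)); print(fit("side",S,(549,-8),SC,(220,190,280,245),110,190))
PC=[(69.5,103),(69.5,105.4),(66,110),(62,119)]
print("pail",fit("top",T,(512,-270),PC,(300,180,395,265),70,150)); print(fit("side",S,(514,-272),PC,(200,230,290,330),110,190))
E
```

```text
[ 87  86  87  87  88  86  85  84  83  80  79  79  79 110 144 154 152 111
  82  99 133 155 156 156 156 154 155 150 152 155 155 154 154 154 155 155
 154 154 156 156 154 156 155 155 156 152 151 155 155 154 155 156 149 145
 139 146 156 156 122  66  49  52  50  51  72  86  84  85  85  84  83  84
  83  86  83  84  83]
[ 84  82  83  83  82  82  82  84  83  83  83  77  76  74 107 151 156 145
 124 134 156 156 155 156 154 156 154 153 152 155 156 157 155 157 155 155
 156 154 155 157 155 155 155 155 154 153 154 155 156 156 156 156 151 144
 128 118 155 155 148 118  81  86  84  86  87  88  86  84  85  85  84  86]
[ 75  76  79  79  78  77  78  78  77  76  74  83 123 137 126 123 103  60
  48  46  81 108 109 103 108 111 110 106 100 100  93  83  85  85  85  88
  88  87  87  82  89 100 103 104  94  97  98  81  79  90  80  65  55  60
  78  81  93 109 101  82  65  54  53  52  52  54  54  52  53  53  54  52
  54  50  70]
[115 114 114 115 113 112 116 118 118 118 117 115 111 167 197 201 173 159
 180 182 197 199 198 198 201 192 192 194 196 195 196 196 195 196 197 197
 197 197 197 194 192 196 196 197 196 197 197 175 193 201 193 128  81  88
 103 104 113 115 114 115 114 116 116 115 114 112 113 114 114 113]
(array([513.63155317, 253.99190688]), np.float64(67.17753622775666))
(array([514.56033158, 256.77220166]), np.float64(74.67095359957708))
small (array([550.9551769 ,  -6.32298387]), np.float64(42.375715323166304))
(array([551.57186365,  -3.40727639]), np.float64(93.40789173635139))
pail (array([ 511.54649839, -268.88752315]), np.float64(121.85710814350249))
(array([ 513.3223428 , -270.47052724]), np.float64(253.61932033352556))
```

```bash
python3 - <<'E'
from fit import *
T=rd("pics/top0.png");S=rd("pics/side0.png")
LC=[(69.5,0),(69.5,22.5)]
l1=fit("top",T,(512,251),LC,(130,185,215,270),88,154); l2=fit("side",S,(515,250),LC,(195,130,275,200),118,185)
p1=fit("top",T,(512,-270),[(69.5,103),(69.5,105.4),(66,110),(62,119)],(300,180,395,265),80,120); p2=fit("side",S,(514,-272),[(69.5,100),(69.5,105.4),(66,110),(62,119)],(200,230,290,290),118,180)
print(l1,l2,p1,p2)
for n,im,l,p,bx in(("top",T,l1,p1,((130,185,215,270),(300,180,395,265))),("side",S,l2,p2,((195,130,275,200),(200,230,290,320)))):
    l=l[0];p=p[0]
    overlay(n,im,[((*l,22.5),69.5,(0,0,255)),((*l,22.5),57.5,(0,255,0)),((*l,0),69.5,(255,0,0))],bx[0],7,"pics/a.png")
    overlay(n,im,[((*p,119),62,(0,0,255)),((*p,105),69.5,(0,255,0)),((*p,0),60,(255,0,0))],bx[1],6,"pics/b.png")
    a=cv2.resize(cv2.imread("pics/a.png"),(399,300));b=cv2.resize(cv2.imread("pics/b.png"),(399,300))
    cv2.imwrite(f"pics/{n}_f.png",np.hstack([a,b]))
cv2.imwrite("pics/f1.png",np.vstack([cv2.imread("pics/top_f.png"),cv2.imread("pics/side_f.png")]))
E
```

```text
Traceback (most recent call last):
  File "fit.py", line 17, in fit
    r=minimize(cost,c0[:2],method='Nelder-Mead',options=dict(xatol=.05,fatol=1e-3,initial_simplex=[c0[:2],np.add(c0[:2],[6,0]),np.add(c0[:2],[0,6])]))
  File "fit.py", line 15, in cost
    s=sil(n,c,circles,bx); k=w*(sil(n,c0,[(r+12,z) for r,z in circles],bx)>0)*(sil(n,c0,[(max(r-10,1),z) for r,z in circles],bx)<1)
                                                                               ~~~^^^^^^^^^^^^^^^^^^^^^^^^^^^^^^^^^^^^^^^^^^^^^^
  File "fit.py", line 4, in sil
    pts=np.vstack([proj(n,circ((c[0],c[1],z),r)) for r,z in circles])
                   ~~~~^^^^^^^^^^^^^^^^^^^^^^^^^
  File "h.py", line 12, in proj
    f,cx,cy,o,A=cam(n); p=(np.atleast_2d(P)-o)@A
                ~~~^^^
  File "h.py", line 5, in cam
    c=camera_info(n); H=384; f=H/2/np.tan(np.radians(c['fovy'])/2)
ValueError: time passes only in moves, steps and waits
```

```bash
sed -i 's/^def cam(n):/from functools import lru_cache\n@lru_cache\ndef cam(n):/' h.py; cat > one.py <<'E'
from fit import *
T=rd("pics/top0.png");S=rd("pics/side0.png")
LC=[(69.5,0),(69.5,22.5)]
l1=fit("top",T,(512,251),LC,(130,185,215,270),88,154); l2=fit("side",S,(515,250),LC,(195,130,275,200),118,185)
p1=fit("top",T,(512,-270),[(69.5,103),(69.5,105.4),(66,110),(62,119)],(300,180,395,265),80,120); p2=fit("side",S,(514,-272),[(69.5,100),(69.5,105.4),(66,110),(62,119)],(200,230,290,290),118,180)
print(l1,l2,p1,p2)
for n,im,l,p,bx in(("top",T,l1,p1,((130,185,215,270),(300,180,395,265))),("side",S,l2,p2,((195,130,275,200),(200,230,290,320)))):
    l=l[0];p=p[0]
    overlay(n,im,[((*l,22.5),69.5,(0,0,255)),((*l,22.5),57.5,(0,255,0)),((*l,0),69.5,(255,0,0))],bx[0],7,"pics/a.png")
    overlay(n,im,[((*p,119),62,(0,0,255)),((*p,105),69.5,(0,255,0)),((*p,0),60,(255,0,0))],bx[1],6,"pics/b.png")
    a=cv2.resize(cv2.imread("pics/a.png"),(399,300));b=cv2.resize(cv2.imread("pics/b.png"),(399,300))
    cv2.imwrite(f"pics/{n}_f.png",np.hstack([a,b]))
cv2.imwrite("pics/f1.png",np.vstack([cv2.imread("pics/top_f.png"),cv2.imread("pics/side_f.png")]))
E
python3 one.py
```

```text
(array([513.56266499, 253.7828927 ]), np.float64(51.37853209315199)) (array([514.11621571, 257.61122084]), np.float64(93.1171516275977)) (array([ 511.60797781, -268.89136425]), np.float64(70.67528042099192)) (array([ 512.97332764, -270.83389282]), np.float64(233.90789472631394))
```

View pics/f1.png

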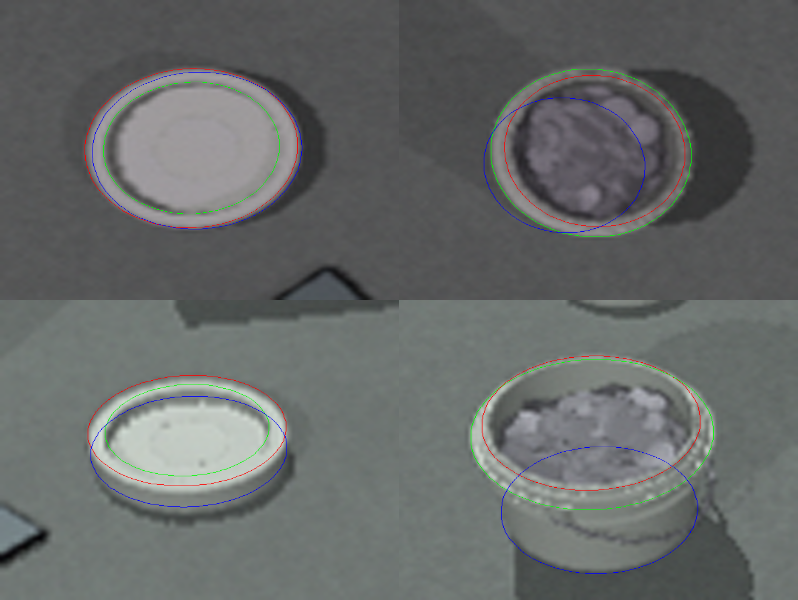

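Lid centre is about (514, 254.5) and pail about (512, -269.5). I'll move above the lid rim, at the lid centre plus 63.5 mm along tool x. Jaws will stay radial, with no spin needed.

servo_tool:
  targets:
    - {"translation": [-0.008,0.017,0],"spin": 0,"grip": 0.045}
    - {"translation": [-0.016,0.035,0],"spin": 0,"grip": 0.045}
    - {"translation": [-0.016,0.035,0],"spin": 0,"grip": 0.045}
    - {"translation": [-0.016,0.035,0],"spin": 0,"grip": 0.045}
    - {"translation": [-0.016,0.035,0],"spin": 0,"grip": 0.045}
    - {"translation": [-0.016,0.035,0],"spin": 0,"grip": 0.045}
    - {"translation": [-0.016,0.035,0],"spin": 0,"grip": 0.045}
    - {"translation": [-0.016,0.035,0],"spin": 0,"grip": 0.045}
  newtons: 40

```text
time_s: 0.77
tcp_pos: [412.4, 422.8, 248.0]
eef_rot: [2.538, 1.851, -0.001]
force: [0.5, 0.4, 1.0]
grip_width: 45.4
```

servo_tool:
  targets:
    - {"translation": [-0.016,0.035,0],"spin": 0,"grip": 0.045}
    - {"translation": [-0.016,0.035,0.02],"spin": 0,"grip": 0.045}
    - {"translation": [-0.016,0.035,0.02],"spin": 0,"grip": 0.045}
    - {"translation": [-0.016,0.034,0.02],"spin": 0,"grip": 0.045}
    - {"translation": [-0.004,0.01,0.03],"spin": 0,"grip": 0.045}
    - {"translation": [0,0,0.03],"spin": 0,"grip": 0.045}
    - {"translation": [0,0,0],"spin": 0,"grip": 0.045}
    - {"translation": [0,0,0],"spin": 0,"grip": 0.045}

```text
time_s: 1.43
tcp_pos: [528.2, 316.4, 128.6]
eef_rot: [-2.538, -1.851, 0.007]
force: [0.3, 0.2, 0.6]
grip_width: 45.2
```

```bash
cat > st.py <<'E'
from h import *
def goal(p):
    s=observe(); M=R.from_rotvec(s['eef_rot']).as_matrix()
    print("t",s['time_s'],"tcp",s['tcp_pos'].round(1),"F",s['force'].round(1),"w",round(s['grip_width'],1),"zax",M[:,2].round(3),"xax",M[:,0].round(3),"q",s['qpos'].round(2))
    if p is not None: print("tool delta",(M.T@(np.array(p)-s['tcp_pos'])).round(1))
if __name__=="__main__":
    import sys; goal([float(v) for v in sys.argv[1:4]] if len(sys.argv)>3 else None)
E
python3 st.py 533.5 315 80
python3 - <<'E'
from h import *
for n in("side","top"):
    im=capture(n); cv2.imwrite(f"pics/{n}1.png",im[:,:,::-1])
b=(130,185,230,270); a=cv2.imread("pics/top1.png")[130:280,100:300]; c=cv2.imread("pics/side1.png")[80:230,160:360]
cv2.imwrite("pics/v1.png",np.hstack([cv2.resize(a,(400,300),interpolation=2),cv2.resize(c,(400,300),interpolation=2)]))
E
```

```text
t 1.4333 tcp [528.2 316.4 128.6] F [0.3 0.2 0.6] w 45.2 zax [-0.004 -0.002 -1.   ] xax [ 0.305  0.952 -0.003] q [-0.77  0.46  0.21  1.75 -0.11  0.95  0.75]
tool delta [ 0.5  5.6 48.6]
```

View pics/v1.png

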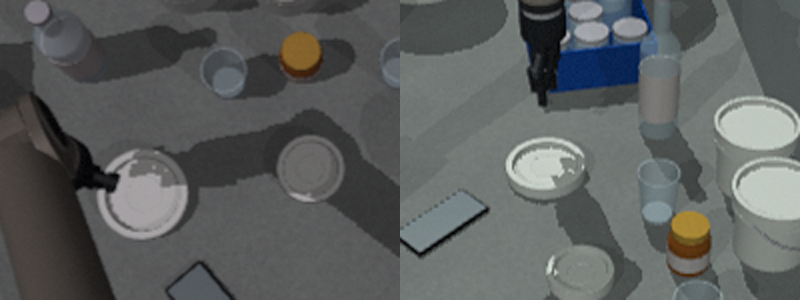

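The fingers hang above the +y rim of the lid, at about (108,180) in the left crop. Moving down now.

servo_tool:
  targets:
    - {"translation": [0,0.0055,0.02],"spin": 0,"grip": 0.045}
    - {"translation": [0,0,0.03],"spin": 0,"grip": 0.045}
    - {"translation": [0,0,0.016],"spin": 0,"grip": 0.045}
    - {"translation": [0,0,0.01],"spin": 0,"grip": 0.045}
    - {"translation": [0,0,0.008],"spin": 0,"grip": 0.045}
    - {"translation": [0,0,0.005],"spin": 0,"grip": 0.045}
    - {"translation": [0,0,0],"spin": 0,"grip": 0.045}
    - {"translation": [0,0,0],"spin": 0,"grip": 0.045}

```text
time_s: 2.2
tcp_pos: [535.7, 315.8, 42.4]
eef_rot: [-2.538, -1.851, -0.003]
force: [-0.3, -0.3, 0.6]
grip_width: 45.3
```

```bash
python3 st.py 533.5 315 34
cat > pic.py <<'E'
from h import *
import sys
k=sys.argv[1]; out=[]
boxes=[tuple(map(int,a.split(','))) for a in sys.argv[2:4]]
for n,b in zip(("top","side"),boxes):
    im=capture(n)[:,:,::-1].copy(); cv2.imwrite(f"pics/{n}{k}.png",im)
    out.append(cv2.resize(im[b[1]:b[3],b[0]:b[2]],(400,400*(b[3]-b[1])//(b[2]-b[0])),interpolation=cv2.INTER_CUBIC))
h=min(o.shape[0] for o in out)
cv2.imwrite(f"pics/v{k}.png",np.hstack([o[:h] for o in out]))
E
python3 pic.py 2 130,170,230,270 190,110,290,210
```

```text
t 2.2 tcp [535.7 315.8  42.4] F [-0.3 -0.3  0.6] w 45.3 zax [ 0.002  0.001 -1.   ] xax [0.305 0.952 0.002] q [-0.74  0.58  0.19  1.79 -0.14  0.79  0.78]
tool delta [-1.4 -1.8  8.4]
```

View pics/v2.png

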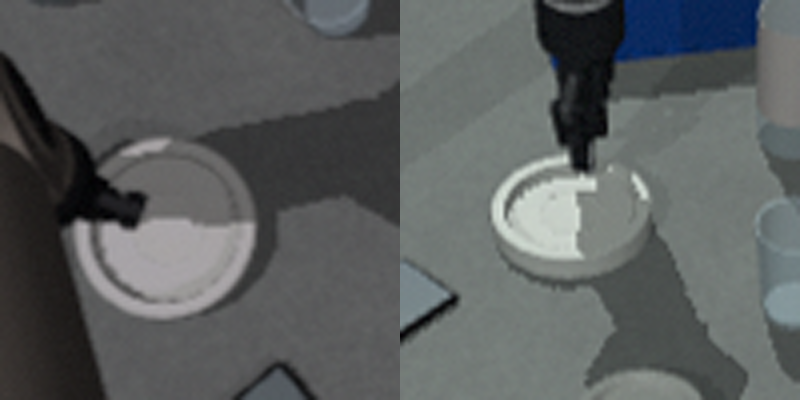

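The open fingers straddle the rim on the +y side. I'll lower the last 8.5 mm and close.

servo_tool:
  targets:
    - {"translation": [-0.0015,-0.0018,0.004],"spin": 0,"grip": 0.045}
    - {"translation": [0,0,0.0045],"spin": 0,"grip": 0.035}
    - {"translation": [0,0,0],"spin": 0,"grip": 0.025}
    - {"translation": [0,0,0],"spin": 0,"grip": 0.018}
    - {"translation": [0,0,0],"spin": 0,"grip": 0.01}
    - {"translation": [0,0,0],"spin": 0,"grip": 0.0}
    - {"translation": [0,0,0],"spin": 0,"grip": 0.0}
    - {"translation": [0,0,0],"spin": 0,"grip": 0.0}

```text
time_s: 2.97
tcp_pos: [532.9, 314.3, 32.8]
eef_rot: [-2.538, -1.851, -0.0]
force: [0.9, 0.8, -0.1]
grip_width: 10.9
```

```bash
python3 st.py 533.5 315 34
```

```text
t 2.9667 tcp [532.9 314.3  32.8] F [ 0.9  0.8 -0.1] w 10.9 zax [ 0.  0. -1.] xax [0.306 0.952 0.   ] q [-0.74  0.58  0.19  1.8  -0.15  0.77  0.78]
tool delta [ 0.9  0.4 -1.2]
```

servo_tool:
  targets:
    - {"translation": [0,0,-0.005],"spin": 0,"grip": 0.0}
    - {"translation": [0,0,-0.015],"spin": 0,"grip": 0.0}
    - {"translation": [0,0,-0.03],"spin": 0,"grip": 0.0}
    - {"translation": [0,0,-0.035],"spin": 0,"grip": 0.0}
    - {"translation": [0,0,-0.035],"spin": 0,"grip": 0.0}
    - {"translation": [0,0,-0.03],"spin": 0,"grip": 0.0}
    - {"translation": [0,0,-0.005],"spin": 0,"grip": 0.0}
    - {"translation": [0,0,0],"spin": 0,"grip": 0.0}

```text
time_s: 3.63
tcp_pos: [534.5, 315.2, 191.2]
eef_rot: [-2.538, -1.851, -0.01]
force: [-1.4, -0.4, -0.5]
grip_width: 10.7
```

```bash
python3 st.py 531.4 -209.0 185; python3 pic.py 3 120,160,240,280 180,60,300,180
```

```text
t 3.6333 tcp [534.5 315.2 191.2] F [-1.4 -0.4 -0.5] w 10.7 zax [ 0.005  0.004 -1.   ] xax [0.306 0.952 0.005] q [-0.77  0.4   0.22  1.69 -0.1   1.06  0.74]
tool delta [-500.   157.4    4.1]
```

View pics/v3.png

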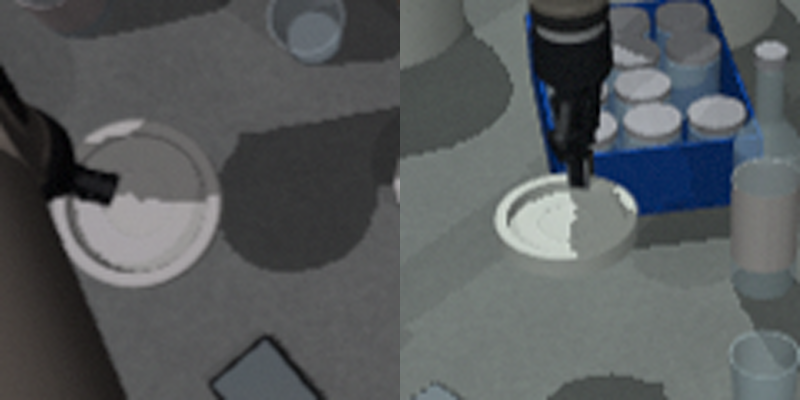

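The lid is held level about 158 mm up. Carrying it to above the pail.

servo_tool:
  targets:
    - {"translation": [-0.012,0.004,0],"spin": 0,"grip": 0.0}
    - {"translation": [-0.024,0.0075,0],"spin": 0,"grip": 0.0}
    - {"translation": [-0.036,0.0113,0],"spin": 0,"grip": 0.0}
    - {"translation": [-0.036,0.0113,0],"spin": 0,"grip": 0.0}
    - {"translation": [-0.036,0.0113,0],"spin": 0,"grip": 0.0}
    - {"translation": [-0.036,0.0113,0],"spin": 0,"grip": 0.0}
    - {"translation": [-0.036,0.0113,0],"spin": 0,"grip": 0.0}
    - {"translation": [-0.036,0.0113,0],"spin": 0,"grip": 0.0}

```text
time_s: 4.4
tcp_pos: [529.3, 47.0, 186.0]
eef_rot: [-2.538, -1.849, 0.006]
force: [0.6, -0.6, -0.7]
grip_width: 10.9
```

servo_tool:
  targets:
    - {"translation": [-0.036,0.0113,0],"spin": 0,"grip": 0.0}
    - {"translation": [-0.036,0.0113,0],"spin": 0,"grip": 0.0}
    - {"translation": [-0.036,0.0113,0],"spin": 0,"grip": 0.0}
    - {"translation": [-0.036,0.0113,0],"spin": 0,"grip": 0.0}
    - {"translation": [-0.036,0.0113,0],"spin": 0,"grip": 0.0}
    - {"translation": [-0.03,0.0095,0],"spin": 0,"grip": 0.0}
    - {"translation": [-0.018,0.0055,0],"spin": 0,"grip": 0.0}
    - {"translation": [0,0,0],"spin": 0,"grip": 0.0}

```text
time_s: 5.07
tcp_pos: [526.4, -195.8, 186.3]
eef_rot: [2.547, 1.839, -0.008]
force: [0.0, -0.6, -0.9]
grip_width: 10.9
```

```bash
python3 st.py 531.4 -209.0 185
```

```text
t 5.0667 tcp [ 526.4 -195.8  186.3] F [ 0.  -0.6 -0.9] w 10.9 zax [-0.004 -0.003 -1.   ] xax [ 0.315  0.949 -0.004] q [-0.09  0.33  0.45  1.83 -0.16  1.02  1.68]
tool delta [-11.    8.9   1.3]
```

Wait a few rows for it to settle, close most of the gap, then look.

servo_tool:
  targets:
    - {"translation": [-0.008,0.006,0],"spin": 0,"grip": 0.0}
    - {"translation": [-0.002,0.002,0],"spin": 0,"grip": 0.0}
    - {"translation": [0,0,0],"spin": 0,"grip": 0.0}
    - {"translation": [0,0,0],"spin": 0,"grip": 0.0}
    - {"translation": [0,0,0],"spin": 0,"grip": 0.0}
    - {"translation": [0,0,0],"spin": 0,"grip": 0.0}

```text
time_s: 5.57
tcp_pos: [534.3, -199.8, 187.7]
eef_rot: [-2.536, -1.853, -0.0]
force: [0.4, 0.2, -0.7]
grip_width: 10.6
```

```bash
python3 st.py 531.4 -209.0 185;  python3 pic.py 4 290,170,410,290 190,190,310,310
```

```text
t 5.5667 tcp [ 534.3 -199.8  187.7] F [ 0.4  0.2 -0.7] w 10.6 zax [-0.     0.001 -1.   ] xax [0.304 0.953 0.001] q [-0.08  0.34  0.45  1.81 -0.17  1.03  1.7 ]
tool delta [-9.7  0.   2.7]
```

View pics/v4.png

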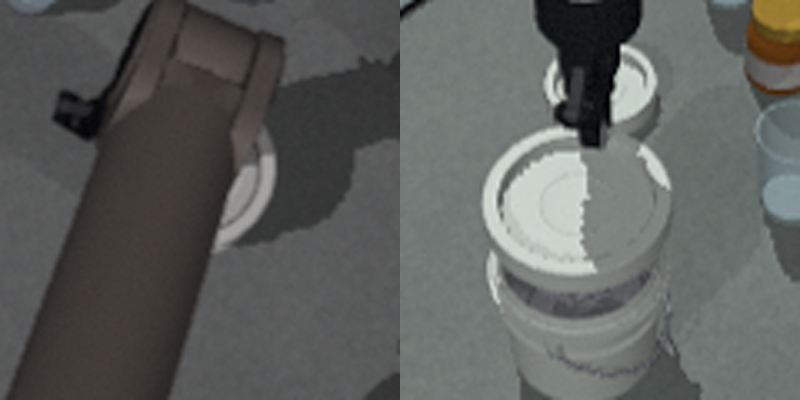

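```bash
cat > ov.py <<'E'
from h import *
import sys
s=observe(); M=R.from_rotvec(s['eef_rot']).as_matrix(); k=sys.argv[1]; dx,dy=float(sys.argv[2]),float(sys.argv[3])
c=s['tcp_pos']+M[:,0]*(-63.5+dx)+M[:,1]*dy; top=s['tcp_pos'][2]-32.8+22.5
print(c,top)
im=cv2.imread(f"pics/side{k}.png"); S=cv2.imread("pics/side0.png")
overlay("side",im,[((c[0],c[1],top),69.5,(0,0,255)),((c[0],c[1],top),57.5,(0,255,0)),((c[0],c[1],top-22.5),69.5,(255,0,0))],(200,215,280,290),8,f"pics/o{k}.png")
E
python3 ov.py 4 0 0
```

```text
[ 514.98520744 -260.57636319  187.77370996] 177.49885652433284
```

View pics/o4.png

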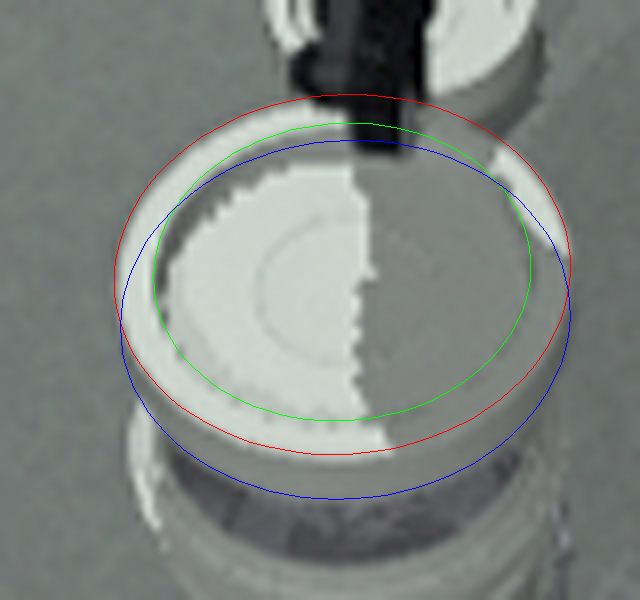

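The lid sits where the TCP predicts, within about 1 mm. I'll shift about -8.9 mm in tool x and lower to a hover just above the neck.

servo_tool:
  targets:
    - {"translation": [-0.005,0,0.004],"spin": 0,"grip": 0.0}
    - {"translation": [-0.0039,0,0.008],"spin": 0,"grip": 0.0}
    - {"translation": [0,0,0.01],"spin": 0,"grip": 0.0}
    - {"translation": [0,0,0.006],"spin": 0,"grip": 0.0}
    - {"translation": [0,0,0.003],"spin": 0,"grip": 0.0}
    - {"translation": [0,0,0],"spin": 0,"grip": 0.0}
    - {"translation": [0,0,0],"spin": 0,"grip": 0.0}
    - {"translation": [0,0,0],"spin": 0,"grip": 0.0}

```text
time_s: 6.33
tcp_pos: [531.8, -209.3, 157.0]
eef_rot: [2.538, 1.851, 0.001]
force: [-0.1, 0.5, -0.8]
grip_width: 11.0
```

```bash
python3 st.py 531.6 -208.3 148;  python3 pic.py 5 290,170,410,290 190,190,310,310; python3 ov.py 5 0 0
```

```text
t 6.3333 tcp [ 531.8 -209.3  157. ] F [-0.1  0.5 -0.8] w 11.0 zax [ 0.001 -0.    -1.   ] xax [0.306 0.952 0.   ] q [-0.05  0.38  0.44  1.84 -0.19  0.97  1.73]
tool delta [ 0.9 -0.5  9. ]
[ 512.48061578 -269.78422872  157.18627814] 146.90041885720046
```

View pics/o5.png

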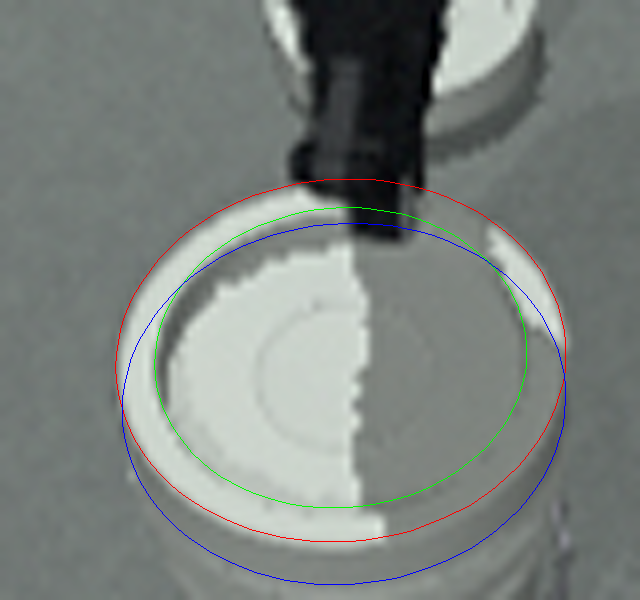

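servo_tool:
  targets:
    - {"translation": [0,0,0.003],"spin": 0,"grip": 0.0}
    - {"translation": [0,0,0.003],"spin": 0,"grip": 0.0}
    - {"translation": [0,0,0.002],"spin": 0,"grip": 0.0}
    - {"translation": [0,0,0],"spin": 0,"grip": 0.0}
    - {"translation": [0,0,0],"spin": 0,"grip": 0.0}

```text
time_s: 6.85
tcp_pos: [531.3, -209.2, 148.5]
eef_rot: [-2.538, -1.851, 0.0]
force: [0.7, -0.6, -0.6]
grip_width: 10.8
```

servo_tool:
  targets:
    - {"translation": [0,0,0.002],"spin": 0,"grip": 0.0}
    - {"translation": [0,0,0.001],"spin": 0,"grip": 0.0}
    - {"translation": [0,0,0],"spin": 0,"grip": 0.0}
    - {"translation": [0,0,0],"spin": 0,"grip": 0.0}

```text
time_s: 7.18
tcp_pos: [531.8, -209.1, 145.9]
eef_rot: [2.538, 1.851, 0.001]
force: [-0.0, 0.5, -0.6]
grip_width: 10.6
```

```bash
python3 st.py 531.6 -208.3 145.8;  python3 pic.py 6 290,170,410,290 190,210,290,310
```

```text
t 7.1833 tcp [ 531.8 -209.1  145.9] F [-0.   0.5 -0.6] w 10.6 zax [ 0.  0. -1.] xax [0.305 0.952 0.   ] q [-0.05  0.39  0.44  1.85 -0.2   0.95  1.74]
tool delta [ 0.7 -0.4  0.1]
```

View pics/v6.png

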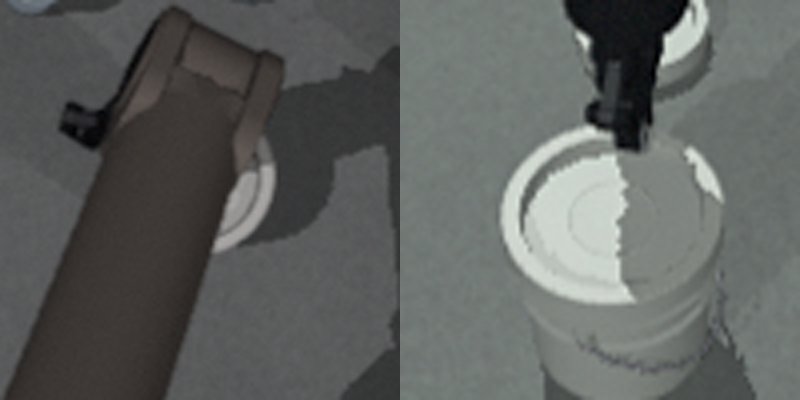

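Looks concentric, with no contact force yet. Lowering in small steps.

servo_tool:
  targets:
    - {"translation": [0,0,0.001],"spin": 0,"grip": 0.0}
    - {"translation": [0,0,0],"spin": 0,"grip": 0.0}
    - {"translation": [0,0,0],"spin": 0,"grip": 0.0}

```text
time_s: 7.53
tcp_pos: [532.1, -208.8, 145.1]
eef_rot: [2.538, 1.852, 0.002]
force: [0.7, 2.4, 1.5]
grip_width: 10.9
```

servo_tool:
  targets:
    - {"translation": [0,0,0.0012],"spin": 0,"grip": 0.0}
    - {"translation": [0,0,0],"spin": 0,"grip": 0.0}
    - {"translation": [0,0,0],"spin": 0,"grip": 0.0}

```text
time_s: 7.78
tcp_pos: [532.4, -208.5, 144.1]
eef_rot: [2.538, 1.852, 0.003]
force: [1.6, 3.6, 5.3]
grip_width: 10.9
```

Contact at the expected height. Releasing and rising.

servo_tool:
  targets:
    - {"translation": [0,0,-0.001],"spin": 0,"grip": 0.02}
    - {"translation": [0,0,0],"spin": 0,"grip": 0.032}
    - {"translation": [0,0,0],"spin": 0,"grip": 0.032}
    - {"translation": [0,0,-0.01],"spin": 0,"grip": 0.032}
    - {"translation": [0,0,-0.02],"spin": 0,"grip": 0.032}
    - {"translation": [0.03,0,-0.025],"spin": 0,"grip": 0.032}
    - {"translation": [0.035,0,-0.01],"spin": 0,"grip": 0.0}
    - {"translation": [0.02,0,0],"spin": 0,"grip": 0.0}

```text
time_s: 8.45
tcp_pos: [560.3, -126.0, 213.2]
eef_rot: [2.535, 1.851, 0.009]
force: [0.5, 0.9, -0.6]
grip_width: 8.6
```

```bash
python3 st.py 531.6 -208.3 145.8;  python3 pic.py 7 290,170,410,290 190,210,290,310
```

```text
t 8.45 tcp [ 560.3 -126.   213.2] F [ 0.5  0.9 -0.6] w 8.6 zax [ 0.007  0.001 -1.   ] xax [0.304 0.953 0.003] q [-0.2   0.31  0.43  1.78 -0.15  1.08  1.54]
tool delta [-87.3  -2.7  67.1]
```

View pics/v7.png

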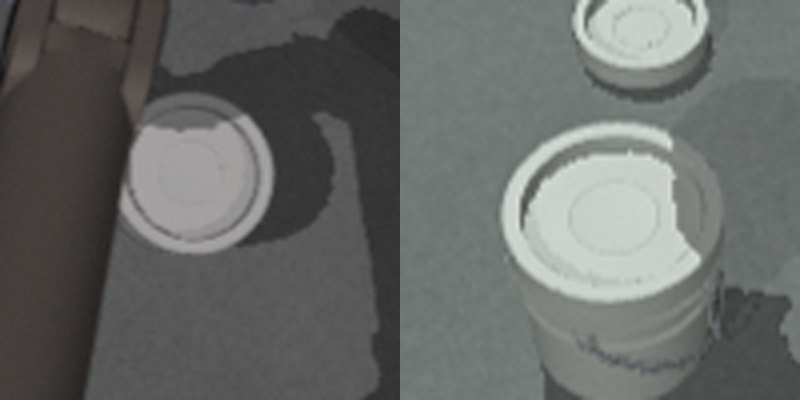

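The lid sits level on the neck. First press goes at the +tool-x side of the rim. Moving above it with fingers shut.

servo_tool:
  targets:
    - {"translation": [-0.03,-0.0005,0],"spin": 0,"grip": 0.0}
    - {"translation": [-0.035,-0.001,0.01],"spin": 0,"grip": 0.0}
    - {"translation": [-0.02,-0.001,0.015],"spin": 0,"grip": 0.0}
    - {"translation": [-0.0005,0,0.015],"spin": 0,"grip": 0.0}
    - {"translation": [0,0,0.01],"spin": 0,"grip": 0.0}
    - {"translation": [0,0,0],"spin": 0,"grip": 0.0}
    - {"translation": [0,0,0],"spin": 0,"grip": 0.0}
    - {"translation": [0,0,0],"spin": 0,"grip": 0.0}

```text
time_s: 9.22
tcp_pos: [529.7, -208.5, 160.2]
eef_rot: [2.537, 1.852, 0.001]
force: [-0.9, -0.1, -0.8]
grip_width: 0.1
```

```bash
python3 st.py 531.2 -209.5 152
```

```text
t 9.2167 tcp [ 529.7 -208.5  160.2] F [-0.9 -0.1 -0.8] w 0.1 zax [ 0.001 -0.    -1.   ] xax [0.304 0.953 0.   ] q [-0.06  0.37  0.45  1.84 -0.19  0.97  1.73]
tool delta [-0.5  1.7  8.2]
```

servo_tool:
  targets:
    - {"translation": [0,0.0015,0.003],"spin": 0,"grip": 0.0}
    - {"translation": [0,0,0.003],"spin": 0,"grip": 0.0}
    - {"translation": [0,0,0.002],"spin": 0,"grip": 0.0}
    - {"translation": [0,0,0.0015],"spin": 0,"grip": 0.0}
    - {"translation": [0,0,0],"spin": 0,"grip": 0.0}

```text
time_s: 9.63
tcp_pos: [531.1, -208.5, 150.2]
eef_rot: [-2.537, -1.852, -0.002]
force: [0.4, 0.1, 0.9]
grip_width: -0.0
```

servo_tool:
  targets:
    - {"translation": [0,0,0.001],"spin": 0,"grip": 0.0}
    - {"translation": [0,0,0.001],"spin": 0,"grip": 0.0}
    - {"translation": [0,0,0],"spin": 0,"grip": 0.0}

```text
time_s: 9.88
tcp_pos: [531.2, -208.7, 148.5]
eef_rot: [2.538, 1.852, 0.003]
force: [0.7, 3.9, 5.0]
grip_width: -0.0
```

servo_tool:
  targets:
    - {"translation": [0,0,0.001],"spin": 0,"grip": 0.0}
    - {"translation": [0,0,0.001],"spin": 0,"grip": 0.0}
    - {"translation": [0,0,0],"spin": 0,"grip": 0.0}

```text
time_s: 10.13
tcp_pos: [531.6, -209.2, 147.0]
eef_rot: [2.537, 1.851, 0.003]
force: [1.7, 3.1, 6.7]
grip_width: -0.3
```

servo_tool:
  targets:
    - {"translation": [0,0,0.0015],"spin": 0,"grip": 0.0}
    - {"translation": [0,0,0.001],"spin": 0,"grip": 0.0}
    - {"translation": [0,0,0],"spin": 0,"grip": 0.0}

```text
time_s: 10.38
tcp_pos: [531.5, -209.9, 145.0]
eef_rot: [2.537, 1.85, 0.003]
force: [1.2, 2.8, 8.0]
grip_width: -0.1
```

servo_tool:
  targets:
    - {"translation": [0,0,0.0015],"spin": 0,"grip": 0.0}
    - {"translation": [0,0,0.001],"spin": 0,"grip": 0.0}
    - {"translation": [0,0,0],"spin": 0,"grip": 0.0}

```text
time_s: 10.63
tcp_pos: [531.7, -210.1, 144.7]
eef_rot: [2.537, 1.849, 0.005]
force: [-4.3, 5.4, 22.0]
grip_width: 0.0
```

servo_tool:
  targets:
    - {"translation": [0,0,0.001],"spin": 0,"grip": 0.0}
    - {"translation": [0,0,0.001],"spin": 0,"grip": 0.0}
    - {"translation": [0,0,0],"spin": 0,"grip": 0.0}

```text
time_s: 10.88
tcp_pos: [531.9, -210.2, 144.5]
eef_rot: [2.538, 1.849, 0.006]
force: [-7.7, 5.7, 32.8]
grip_width: 0.3
```

Hard stop at TCP z≈144.6, and home predicts 144.9. I'll rise, back away and look.

servo_tool:
  targets:
    - {"translation": [0,0,-0.01],"spin": 0,"grip": 0.0}
    - {"translation": [0,0,-0.02],"spin": 0,"grip": 0.0}
    - {"translation": [0,0,-0.035],"spin": 0,"grip": 0.0}
    - {"translation": [0,0,-0.015],"spin": 0,"grip": 0.0}
    - {"translation": [0,0,0],"spin": 0,"grip": 0.0}
    - {"translation": [0,0,0],"spin": 0,"grip": 0.0}

```text
time_s: 11.38
tcp_pos: [530.1, -210.4, 219.4]
eef_rot: [2.538, 1.849, -0.0]
force: [-0.2, 0.2, -0.5]
grip_width: -0.3
```

```bash
python3 st.py 493 -329.5 215;  python3 pic.py 8 290,170,410,290 190,210,290,310
```

```text
t 11.3833 tcp [ 530.1 -210.4  219.4] F [-0.2  0.2 -0.5] w -0.3 zax [ 0.001 -0.001 -1.   ] xax [ 0.306  0.952 -0.001] q [-0.08  0.31  0.47  1.78 -0.15  1.09  1.7 ]
tool delta [-124.7    1.2    4.5]
```

View pics/v8.png

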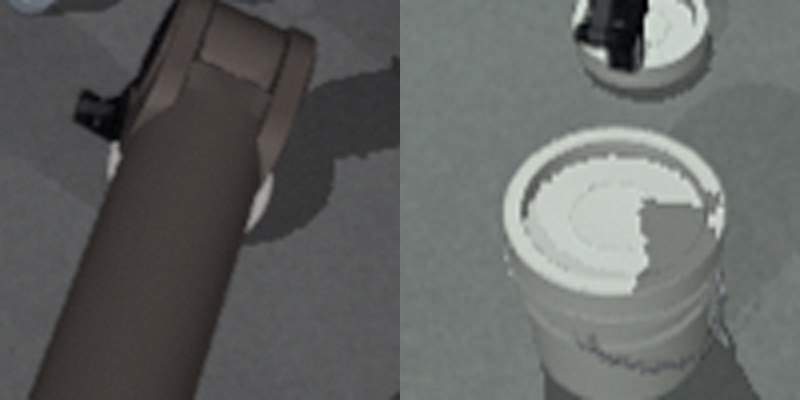

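The far side is down and the near side is still up. Moving to the opposite side.

servo_tool:
  targets:
    - {"translation": [-0.02,0,0],"spin": 0,"grip": 0.0}
    - {"translation": [-0.035,0,0],"spin": 0,"grip": 0.0}
    - {"translation": [-0.035,0.001,0],"spin": 0,"grip": 0.0}
    - {"translation": [-0.025,0,0.01],"spin": 0,"grip": 0.0}
    - {"translation": [-0.01,0,0.015],"spin": 0,"grip": 0.0}
    - {"translation": [0,0,0.01],"spin": 0,"grip": 0.0}
    - {"translation": [0,0,0],"spin": 0,"grip": 0.0}
    - {"translation": [0,0,0],"spin": 0,"grip": 0.0}

```text
time_s: 12.15
tcp_pos: [493.0, -326.8, 182.4]
eef_rot: [-2.534, -1.851, 0.001]
force: [0.3, -0.2, 0.8]
grip_width: 0.1
```

```bash
python3 st.py 493 -329.5 155
```

```text
t 12.15 tcp [ 493.  -326.8  182.4] F [ 0.3 -0.2  0.8] w 0.1 zax [-0.003  0.003 -1.   ] xax [0.304 0.953 0.002] q [ 0.13  0.39  0.5   1.76 -0.21  1.04  1.96]
tool delta [-2.7  0.9 27.4]
```

servo_tool:
  targets:
    - {"translation": [-0.0025,0.001,0.008],"spin": 0,"grip": 0.0}
    - {"translation": [0,0,0.008],"spin": 0,"grip": 0.0}
    - {"translation": [0,0,0.005],"spin": 0,"grip": 0.0}
    - {"translation": [0,0,0.003],"spin": 0,"grip": 0.0}
    - {"translation": [0,0,0.002],"spin": 0,"grip": 0.0}
    - {"translation": [0,0,0],"spin": 0,"grip": 0.0}

```text
time_s: 12.65
tcp_pos: [493.3, -331.1, 157.6]
eef_rot: [-2.538, -1.851, 0.0]
force: [-1.3, 0.0, 0.3]
grip_width: -0.0
```

servo_tool:
  targets:
    - {"translation": [0,0,0.002],"spin": 0,"grip": 0.0}
    - {"translation": [0,0,0.002],"spin": 0,"grip": 0.0}
    - {"translation": [0,0,0],"spin": 0,"grip": 0.0}

```text
time_s: 12.9
tcp_pos: [493.6, -332.0, 154.4]
eef_rot: [2.538, 1.85, 0.0]
force: [-0.4, -0.7, 1.3]
grip_width: 0.2
```

servo_tool:
  targets:
    - {"translation": [0,0,0.0015],"spin": 0,"grip": 0.0}
    - {"translation": [0,0,0.0015],"spin": 0,"grip": 0.0}
    - {"translation": [0,0,0],"spin": 0,"grip": 0.0}

```text
time_s: 13.15
tcp_pos: [493.7, -332.8, 152.0]
eef_rot: [2.537, 1.849, 0.0]
force: [-0.4, -1.2, 4.0]
grip_width: -0.1
```

servo_tool:
  targets:
    - {"translation": [0,0,0.0015],"spin": 0,"grip": 0.0}
    - {"translation": [0,0,0.001],"spin": 0,"grip": 0.0}
    - {"translation": [0,0,0],"spin": 0,"grip": 0.0}

```text
time_s: 13.4
tcp_pos: [493.5, -333.4, 149.5]
eef_rot: [2.537, 1.848, -0.001]
force: [0.4, -2.2, 4.1]
grip_width: -0.0
```

servo_tool:
  targets:
    - {"translation": [0.002,0,0.001],"spin": 0,"grip": 0.0}
    - {"translation": [0.001,0,0.0015],"spin": 0,"grip": 0.0}
    - {"translation": [0,0,0],"spin": 0,"grip": 0.0}

```text
time_s: 13.65
tcp_pos: [493.9, -328.0, 145.6]
eef_rot: [-2.537, -1.85, -0.0]
force: [0.3, 0.2, -0.3]
grip_width: 0.1
```

servo_tool:
  targets:
    - {"translation": [0,0,0.001],"spin": 0,"grip": 0.0}
    - {"translation": [0,0,0.0015],"spin": 0,"grip": 0.0}
    - {"translation": [0,0,0],"spin": 0,"grip": 0.0}

```text
time_s: 13.9
tcp_pos: [494.6, -327.9, 144.6]
eef_rot: [-2.537, -1.851, -0.002]
force: [-2.3, 2.3, 10.0]
grip_width: -0.1
```

servo_tool:
  targets:
    - {"translation": [0,0,0.001],"spin": 0,"grip": 0.0}
    - {"translation": [0,0,0.001],"spin": 0,"grip": 0.0}
    - {"translation": [0,0,0],"spin": 0,"grip": 0.0}

```text
time_s: 14.15
tcp_pos: [495.0, -328.6, 144.5]
eef_rot: [2.538, 1.851, 0.004]
force: [-3.9, 2.6, 18.9]
grip_width: -0.3
```

It clicked: force dropped to 0, then a hard stop at 144.5. I'll push slightly more, then look.

servo_tool:
  targets:
    - {"translation": [0,0,0.0015],"spin": 0,"grip": 0.0}
    - {"translation": [0,0,0.001],"spin": 0,"grip": 0.0}
    - {"translation": [0,0,0],"spin": 0,"grip": 0.0}

```text
time_s: 14.4
tcp_pos: [495.8, -330.3, 144.3]
eef_rot: [2.536, 1.848, 0.005]
force: [-6.0, 3.1, 28.7]
grip_width: -0.1
```

servo_tool:
  targets:
    - {"translation": [0,0,-0.01],"spin": 0,"grip": 0.0}
    - {"translation": [0,0,-0.015],"spin": 0,"grip": 0.0}
    - {"translation": [0.01,-0.015,-0.005],"spin": 0,"grip": 0.0}
    - {"translation": [0.02,-0.02,0],"spin": 0,"grip": 0.0}
    - {"translation": [0.022,-0.02,0],"spin": 0,"grip": 0.0}
    - {"translation": [0.01,-0.008,0],"spin": 0,"grip": 0.0}
    - {"translation": [0,0,0],"spin": 0,"grip": 0.0}
    - {"translation": [0,0,0],"spin": 0,"grip": 0.0}

```text
time_s: 15.07
tcp_pos: [453.2, -249.0, 168.7]
eef_rot: [-2.536, -1.853, -0.001]
force: [0.6, -0.8, 0.2]
grip_width: -0.1
```

```bash
python3 st.py 452 -250.3 155;  python3 pic.py 9 290,170,410,290 190,210,290,310
```

```text
t 15.0667 tcp [ 453.2 -249.   168.7] F [ 0.6 -0.8  0.2] w -0.1 zax [-0.     0.001 -1.   ] xax [0.304 0.953 0.001] q [-0.    0.27  0.5   1.95 -0.16  0.96  1.83]
tool delta [-1.6 -0.8 13.7]
```

View pics/v9.png

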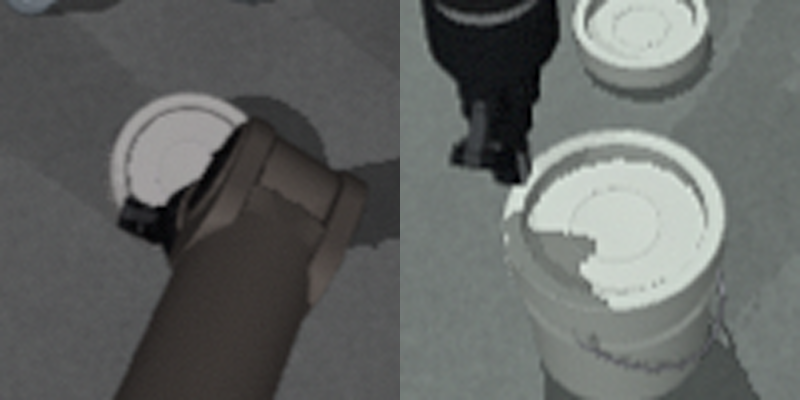

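Above the -x side. I'll press here too and check its height.

servo_tool:
  targets:
    - {"translation": [-0.001,0,0.006],"spin": 0,"grip": 0.0}
    - {"translation": [0,0,0.006],"spin": 0,"grip": 0.0}
    - {"translation": [0,0,0.004],"spin": 0,"grip": 0.0}
    - {"translation": [0,0,0],"spin": 0,"grip": 0.0}
    - {"translation": [0,0,0],"spin": 0,"grip": 0.0}

```text
time_s: 15.58
tcp_pos: [452.5, -251.4, 152.4]
eef_rot: [-2.538, -1.85, 0.001]
force: [-0.3, -1.0, -0.1]
grip_width: 0.2
```

servo_tool:
  targets:
    - {"translation": [0,0,0.002],"spin": 0,"grip": 0.0}
    - {"translation": [0,0,0.002],"spin": 0,"grip": 0.0}
    - {"translation": [0,0,0],"spin": 0,"grip": 0.0}

```text
time_s: 15.83
tcp_pos: [452.8, -251.2, 148.8]
eef_rot: [-2.538, -1.851, 0.0]
force: [-0.8, -0.1, 0.5]
grip_width: 0.3
```

servo_tool:
  targets:
    - {"translation": [0,0,0.0015],"spin": 0,"grip": 0.0}
    - {"translation": [0,0,0.0015],"spin": 0,"grip": 0.0}
    - {"translation": [0,0,0],"spin": 0,"grip": 0.0}

```text
time_s: 16.08
tcp_pos: [452.8, -251.1, 145.8]
eef_rot: [-2.538, -1.851, 0.0]
force: [-0.7, -0.2, -0.3]
grip_width: 0.3
```

servo_tool:
  targets:
    - {"translation": [0,0,0.0015],"spin": 0,"grip": 0.0}
    - {"translation": [0,0,0.0015],"spin": 0,"grip": 0.0}
    - {"translation": [0,0,0],"spin": 0,"grip": 0.0}

```text
time_s: 16.33
tcp_pos: [453.2, -251.5, 144.6]
eef_rot: [-2.538, -1.851, -0.002]
force: [-2.1, 1.9, 11.4]
grip_width: -0.1
```

Already home there, stopping at 144.6. I'll press firmly, then do the +x side.

servo_tool:
  targets:
    - {"translation": [0,0,0.0015],"spin": 0,"grip": 0.0}
    - {"translation": [0,0,0.0015],"spin": 0,"grip": 0.0}
    - {"translation": [0,0,0],"spin": 0,"grip": 0.0}

```text
time_s: 16.58
tcp_pos: [453.7, -251.9, 144.4]
eef_rot: [-2.539, -1.85, -0.004]
force: [-8.6, 5.8, 29.6]
grip_width: 0.0
```

servo_tool:
  targets:
    - {"translation": [0,0,-0.01],"spin": 0,"grip": 0.0}
    - {"translation": [0,0,-0.018],"spin": 0,"grip": 0.0}
    - {"translation": [0,0.03,-0.005],"spin": 0,"grip": 0.0}
    - {"translation": [0,0.036,0],"spin": 0,"grip": 0.0}
    - {"translation": [0,0.036,0],"spin": 0,"grip": 0.0}
    - {"translation": [0,0.018,0],"spin": 0,"grip": 0.0}
    - {"translation": [0,0.006,0],"spin": 0,"grip": 0.0}
    - {"translation": [0,0,0],"spin": 0,"grip": 0.0}

```text
time_s: 17.25
tcp_pos: [573.8, -289.8, 172.4]
eef_rot: [-2.538, -1.852, 0.001]
force: [-0.3, -0.3, -1.0]
grip_width: 0.0
```

servo_tool:
  targets:
    - {"translation": [0,0,0.006],"spin": 0,"grip": 0.0}
    - {"translation": [0,0,0.005],"spin": 0,"grip": 0.0}
    - {"translation": [0,0,0],"spin": 0,"grip": 0.0}
    - {"translation": [0,0,0],"spin": 0,"grip": 0.0}

```text
time_s: 17.58
tcp_pos: [571.5, -289.4, 161.6]
eef_rot: [-2.538, -1.849, 0.001]
force: [-0.0, -0.2, 0.1]
grip_width: 0.1
```

```bash
python3 st.py 572 -288.7 146;  python3 pic.py 10 290,170,410,290 190,210,290,310
```

```text
t 17.5833 tcp [ 571.5 -289.4  161.6] F [-0.  -0.2  0.1] w 0.1 zax [-0.001  0.001 -1.   ] xax [0.306 0.952 0.001] q [ 0.07  0.5   0.46  1.66 -0.25  1.04  1.87]
tool delta [ 0.8  0.3 15.6]
```

View pics/v10.png

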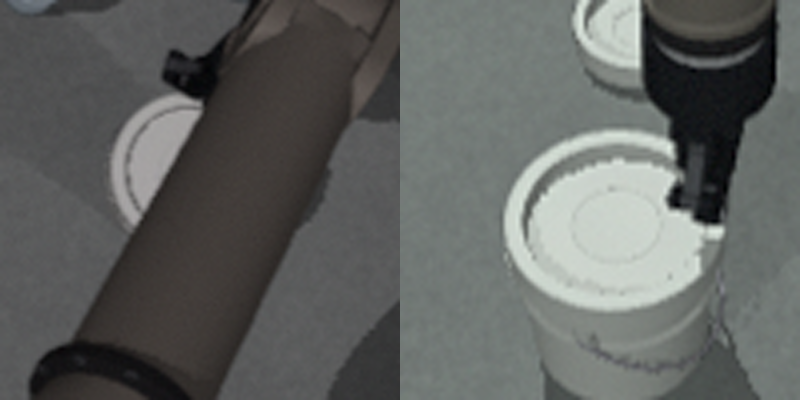

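servo_tool:
  targets:
    - {"translation": [0,0,0.005],"spin": 0,"grip": 0.0}
    - {"translation": [0,0,0.004],"spin": 0,"grip": 0.0}
    - {"translation": [0,0,0.003],"spin": 0,"grip": 0.0}
    - {"translation": [0,0,0],"spin": 0,"grip": 0.0}
    - {"translation": [0,0,0],"spin": 0,"grip": 0.0}

```text
time_s: 18.1
tcp_pos: [572.7, -289.6, 149.7]
eef_rot: [-2.538, -1.851, 0.0]
force: [0.0, -0.5, -0.1]
grip_width: -0.0
```

servo_tool:
  targets:
    - {"translation": [0,0,0.0015],"spin": 0,"grip": 0.0}
    - {"translation": [0,0,0.0015],"spin": 0,"grip": 0.0}
    - {"translation": [0,0,0],"spin": 0,"grip": 0.0}

```text
time_s: 18.35
tcp_pos: [572.8, -289.7, 146.8]
eef_rot: [-2.538, -1.851, 0.0]
force: [-0.3, -0.1, -0.3]
grip_width: 0.1
```

servo_tool:
  targets:
    - {"translation": [0,0,0.0015],"spin": 0,"grip": 0.0}
    - {"translation": [0,0,0.0015],"spin": 0,"grip": 0.0}
    - {"translation": [0,0,0],"spin": 0,"grip": 0.0}

```text
time_s: 18.6
tcp_pos: [573.2, -290.0, 144.7]
eef_rot: [2.538, 1.851, 0.001]
force: [-0.5, 0.3, 3.2]
grip_width: 0.4
```

servo_tool:
  targets:
    - {"translation": [0,0,0.0015],"spin": 0,"grip": 0.0}
    - {"translation": [0,0,0.001],"spin": 0,"grip": 0.0}
    - {"translation": [0,0,0],"spin": 0,"grip": 0.0}

```text
time_s: 18.85
tcp_pos: [574.1, -290.4, 144.5]
eef_rot: [2.537, 1.849, 0.004]
force: [-3.1, 2.2, 13.7]
grip_width: 0.1
```

It's home here too. I'll press a bit more, then recheck the first (+tool-x) side.

servo_tool:
  targets:
    - {"translation": [0,0,0.002],"spin": 0,"grip": 0.0}
    - {"translation": [0,0,0.0015],"spin": 0,"grip": 0.0}
    - {"translation": [0,0,0],"spin": 0,"grip": 0.0}

```text
time_s: 19.1
tcp_pos: [576.8, -291.7, 144.1]
eef_rot: [2.532, 1.846, 0.01]
force: [-2.5, 2.7, 23.6]
grip_width: 0.2
```

servo_tool:
  targets:
    - {"translation": [0,0,-0.012],"spin": 0,"grip": 0.0}
    - {"translation": [0,0,-0.016],"spin": 0,"grip": 0.0}
    - {"translation": [0.02,-0.02,0],"spin": 0,"grip": 0.0}
    - {"translation": [0.025,-0.025,0],"spin": 0,"grip": 0.0}
    - {"translation": [0.017,-0.018,0],"spin": 0,"grip": 0.0}
    - {"translation": [0,0,0.004],"spin": 0,"grip": 0.0}
    - {"translation": [0,0,0.006],"spin": 0,"grip": 0.0}
    - {"translation": [0,0,0],"spin": 0,"grip": 0.0}

```text
time_s: 19.77
tcp_pos: [531.4, -211.8, 155.0]
eef_rot: [-2.538, -1.85, 0.002]
force: [-0.8, -0.4, -1.2]
grip_width: 0.1
```

servo_tool:
  targets:
    - {"translation": [0,0,0.005],"spin": 0,"grip": 0.0}
    - {"translation": [0,0,0.004],"spin": 0,"grip": 0.0}
    - {"translation": [0,0,0.002],"spin": 0,"grip": 0.0}
    - {"translation": [0,0,0],"spin": 0,"grip": 0.0}
    - {"translation": [0,0,0],"spin": 0,"grip": 0.0}

```text
time_s: 20.18
tcp_pos: [531.9, -212.3, 144.9]
eef_rot: [2.539, 1.85, -0.0]
force: [-0.5, -0.1, 0.1]
grip_width: -0.1
```

servo_tool:
  targets:
    - {"translation": [0,0,0.001],"spin": 0,"grip": 0.0}
    - {"translation": [0,0,0.001],"spin": 0,"grip": 0.0}
    - {"translation": [0,0,0],"spin": 0,"grip": 0.0}

```text
time_s: 20.43
tcp_pos: [532.2, -212.2, 144.6]
eef_rot: [2.538, 1.85, 0.001]
force: [-2.0, 0.5, 9.3]
grip_width: -0.3
```

servo_tool:
  targets:
    - {"translation": [0,0,0.0015],"spin": 0,"grip": 0.0}
    - {"translation": [0,0,0.0015],"spin": 0,"grip": 0.0}
    - {"translation": [0,0,0],"spin": 0,"grip": 0.0}

```text
time_s: 20.68
tcp_pos: [533.6, -212.7, 144.4]
eef_rot: [2.537, 1.848, 0.006]
force: [-6.1, 1.8, 23.4]
grip_width: -0.0
```

servo_tool:
  targets:
    - {"translation": [0,0,-0.012],"spin": 0,"grip": 0.0}
    - {"translation": [0,0,-0.03],"spin": 0,"grip": 0.0}
    - {"translation": [0.02,-0.02,-0.03],"spin": 0,"grip": 0.0}
    - {"translation": [0.035,-0.01,-0.01],"spin": 0,"grip": 0.0}
    - {"translation": [0.038,-0.01,0],"spin": 0,"grip": 0.0}
    - {"translation": [0.038,-0.01,0],"spin": 0,"grip": 0.0}
    - {"translation": [0.038,-0.01,0],"spin": 0,"grip": 0.0}
    - {"translation": [0.02,0,0],"spin": 0,"grip": 0.0}

```text
time_s: 21.35
tcp_pos: [531.9, -7.0, 222.0]
eef_rot: [-2.53, -1.857, -0.003]
force: [-0.1, 0.1, -0.9]
grip_width: -0.4
```

servo_tool:
  targets:
    - {"translation": [0,0,0],"spin": 0,"grip": 0.0}
    - {"translation": [0,0,0],"spin": 0,"grip": 0.0}
    - {"translation": [0,0,0],"spin": 0,"grip": 0.0}

```text
time_s: 21.6
tcp_pos: [532.3, -14.4, 222.0]
eef_rot: [2.539, 1.849, -0.001]
force: [-0.2, 0.1, -0.7]
grip_width: -0.1
```

```bash
python3 st.py;  python3 pic.py 11 290,170,410,290 190,210,290,310; python3 - <<'E'
from fit import *
S=rd("pics/side11.png")
c=(512,-270)
overlay("side",S,[((*c,127.9),69.5,(0,0,255)),((*c,105.4),69.5,(255,0,0)),((*c,0),60,(0,255,0))],(200,225,285,315),6,"pics/o11.png")
E
```

```text
t 21.6 tcp [532.3 -14.4 222. ] F [-0.2  0.1 -0.7] w -0.1 zax [-0.    -0.001 -1.   ] xax [ 0.307  0.952 -0.001] q [-0.39  0.23  0.4   1.86 -0.1   1.08  1.3 ]
```

View pics/v11.png

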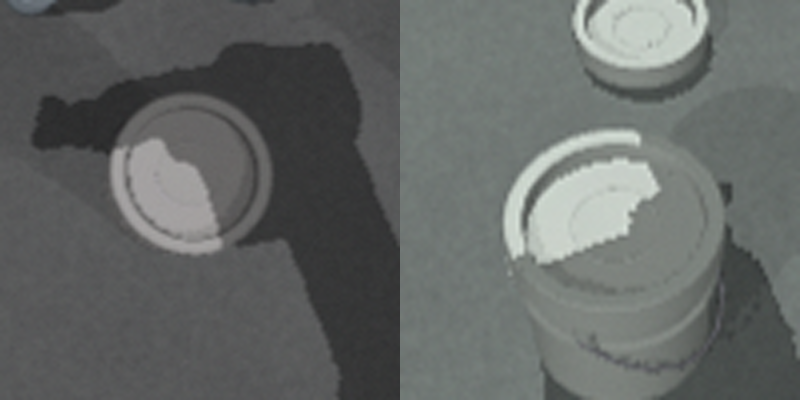

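View pics/o11.png

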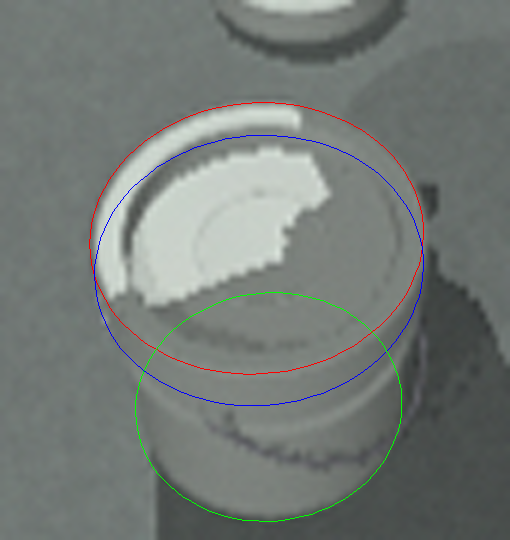

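View pics/side11.png

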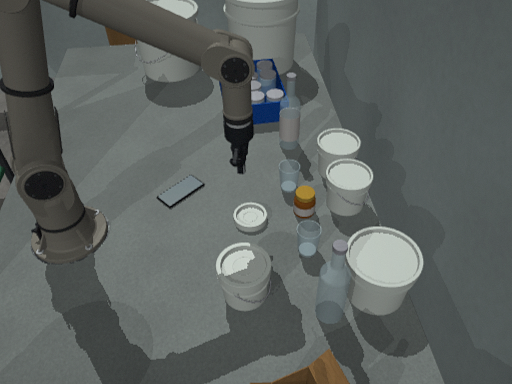

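The lid matches its home height in the picture, all four sides stop at the same z, and nothing else has moved. Handing in.

```bash
python3 -c "
from rig import *
print(hand_in())"
```

```text
the job is handed in; nothing more can be done
None
```

I put the larger lid on the pail and pressed it home all round, then handed the job in at about 22 s of the 58 s allowed. No verdict was returned.

**What I did:** I pinched the lid by its rim, set it on the neck and let go. Then I pressed the rim with shut fingers on four sides about 90° apart, and pressed the first side a second time.

**Last checks:**
- **Height and level:** All four sides stopped hard at the same tool height, 144.5–144.7 mm. The home position predicts 144.9 mm. Each side was then pressed to 23–33 N and gave no further.
- **Click:** I saw the force drop only at the second press, on the side opposite the first. The first side simply reached its hard stop, and the other two were already home when I got to them.
- **Position:** The last side picture agrees with the home height, to within about 1–2 mm. I did not measure how well centred the lid is after closing.
- **Surroundings:** The last side view shows the pail upright. The glasses, bottles, jar and small lid look where they were, judged by eye. The arm is clear and touching nothing.

**Disagreement:** The two cameras differed by 2–4 mm on where the lid and pail stood, so I confirmed the fit by touch and force.

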